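# Ticket book out over the counter edge

## Task

Push the ticket book across the counter to the far edge, where the clerk sits, until 35 mm of it (a third of its width) sticks out over the edge with its long side parallel to the edge, so that the clerk can take it. Then press the button of the service bell next to it fully down to call the clerk, and let it come up again. Only push and press: lift nothing, leave the bell standing in its place, and do not disturb the other things.

Things in the scene. Friction and masses are not known exactly. Their poses are not given: they have to be found in the camera images.
- ticket_book: Loose pad of ticket forms, white with a dark band across one short end, lying flat: 152 mm long (its x), 102 mm wide (its y), 17 mm thick. About 0.12 kg; it slides on the counter with friction. Origin: centre of its underside; z up. Too wide to be gripped. Left of the work, towards the robot, stands a fixed monitor 0.36 m tall, whose right end reaches to x = 0.31, y = 0.07: pass over or clear of it.
- counter_edge: Fixed aluminium edging strip on the far face of the counter, 1.1 m long, 2 mm thick, its top 2 mm below the counter top. Origin: a point on the strip's outer face at counter-top height. Its x points level outward, square to the edge; y runs along the straight edge to the left; z up. Negative x here is over the counter, positive x past the edge; overhang counts from x = 0.
- bell: Loose desk bell, right of the ticket book: black round base of 83 mm diameter, silver dome of about 74 mm diameter whose top is 48 mm high, and a push button of 16 mm diameter in the middle of the top, the button's top 58 mm above the counter when up. Origin: centre of its underside; z up. 0.22 kg. (Another bell far down the counter, out of reach, is not meant.)
- bell_button (a joint): Button of the bell: 0 = up, 0.004 m = fully down. It moves straight down and a spring returns it; about 2 N for each millimetre, 8 N fully down.
- pin_tin: Bystander: round flat tin, 66 mm diameter, 26 mm high, left of the ticket book. Origin: centre of its underside.
- rubber_stamp: Bystander: wooden rubber stamp, base 26 x 52 mm, 85 mm high, standing upright left of the ticket book. Origin: centre of its underside.
There are look-alikes about, which are no part of the job. There is more than one size of the ticket_book; the one meant has the size given above.

How it is judged:
By the outcome, as a careful person would: the job done as asked, in the order asked, and still so for the second after the job is handed in, with the robot touching nothing.
It also fails if it takes over 58 s, if anything falls off the work surface, if the arm or the gripper's body presses on something with over 40 N, if the wrist force passes 120 N, or if a joint passes its speed limit or range.

## Robot

A 6-joint arm with a two-finger parallel gripper is mounted at the origin on the work surface; the furniture and walls round the work are solid. World frame = base frame: x ahead of the robot, y to its left, z up, the work surface at z = 0. Lengths are in m, angles in rad, forces in N, time in s.
With the tool pointing down it reaches from about 0.375 to 0.925 m from the base axis. Payload 5.7 kg.
Tool frame: the origin (TCP) lies on the centre line of the jaws, within the pads' length; the fingertips stand 25 mm ahead of it and the grasp point (between the pads) lies 6 mm ahead of it (robot.tcp_to_tips is the distance from the TCP to the fingertips, in m); z points along the fingers, y is the line along which they close (so a half turn about z gives the same grasp; the last joint's range is limited). The gripper opens to 85 mm and grips with 20 to 120 N. Pads are 22 mm wide; open, the fingers measure 114 mm over their backs; the gripper's body (76 mm by 85 mm) begins 54 mm behind the grasp point. The pads swing forward as they close: fully open they stand 13 mm farther back than shut.
Start: joints at [1.052, 0.359, 1.51, -0, 1.272, -0.115], TCP at [0.236, 0.552, 0.256] pointing down, gripper open.
Joint ranges: [-2.97, 2.97], [-1.01, 2.36], [0.21, 2.38], [-0.96, 4.11], [0.2, 2.71], [-2.98, 2.98]. Speed limits (rad/s): [2.39, 2.39, 3.14, 3.14, 3.14, 3.14].

## Interface

Orientations are given as a unit quaternion [w, x, y, z].
In Python, from plant import robot gives the robot as it stands. The module is installed in compiled form; this text tells all that it offers.
- The arm moves only by the tool jog_arm, never from a script. Its argument "moves" is a list of rows, each an object with "offset": the shift along the tool's x, y, z in mm, a list of three; "rot": the turn, a rotation vector about the tool's x, y, z in rad, a list of three. A call has 1 to 12 rows; each row is the pose to reach, as a shift and turn from the pose commanded when the call began, along the tool's axes at that moment; what a row does not reach only later rows make up. A row lasts 1/12 s, in which the tool goes at most 41.7 mm and 7.16 degrees, less where a joint would pass 70% of its speed; a pose out of reach is approached as far as the arm can. A call with a gripper value outside its range is refused whole. "claw" is the closure, from 0 (fully open) to 1 (shut), set as the call begins (left out, the last holds). The fingers move at their own pace and stop on an object; "squeeze" is the grip in N (left out, the last holds). Time passes only in rows, so rows that repeat a pose let the fingers close. It gives the time, the measured TCP pose, the force, the opening and the grip force at its end, in the units of the state.
- robot.observe(): the state, without advancing time (a new reading comes with each control period).
- robot.get_image(name): name is "side" or "top"; returns (picture, depth): 480x640x3 uint8, red, green, blue; 480x640 float32, m along the optical axis (not along the pixel's ray), 0 where there is no reading.
- robot.get_calibration(name): a dict with "intrinsics" (3x3 intrinsics, pixels), "world_to_cam" (4x4, takes a point from world to camera coordinates). Camera axes: x right, y up, looking along -z (the intrinsics and any distortion apply to the point x, -y, -z); pixel columns grow to the right and rows downward; lengths in m; the calibration is good to about 2 mm. A picture is of the moment at which its call begins. get_calibration takes no time and is no camera call.
- robot.finish_job(): hands the job in; it is judged then, once.
Trained networks look in the newest picture that a camera, given by its name, has taken for a name from the list of things; names that differ only in an ending like _2 or _b are one class to them, and where a whole thing is asked for, a point or a joint stands for the part that bears it (a point fixed in the world has none). Each returns a list of dicts, best first, with "p" (0 to 1); they miss things now and then, are a little off and sometimes report something else, mostly with a low value. They report only what shows in the picture. A call takes as long as a camera call. They do not tell look-alikes from the thing itself.
- robot.spot_in(camera, thing): "box" ([left, top, right, bottom] in pixels, round what is visible of it).
- robot.silhouettes(camera, thing): "pixels" (480x640 bool, what is visible of it) and "box" ([left, top, right, bottom] in pixels, round what is visible of it).
The state is a dict: "clock": time; "qpos": joint angles; "qd": joint speeds; "effort": joint torques, N m; "tcp_pos": TCP position; "ee_rot": TCP orientation; "wrist_force": force on the tool from outside, world axes, zero at the start; "ft_torque": the same for the moment, N m; "width": finger opening in m; "grip_force": force on a finger pad.
Only numpy, scipy, OpenCV 4.12 (cv2) and the standard library are available. Lean on these libraries where they do the work, as an engineer would, in place of code of your own. Each camera call takes 0.05 s, during which the arm holds its last target. There are 200 camera calls.

## Working session

There is one attempt and no reset: what is moved stays moved. The work goes in short steps, Python scripts to look and compute and a tool call to move; the robot and the scene stay as the last step left them, time stands still between calls to the robot, and variables do not carry over. Pictures are saved under pics/ and viewed, at most 11 in all, crops included, and the job is handed in when it is done.

Besides the shell and the picture viewer there is one more tool, called after ">>>" by a JSON object that holds its "method" and its "body". jog_arm: Moves the arm, as the interface text tells. Its arguments: {"type":"object","properties":{"moves":{"type":"array","items":{"type":"object","properties":{"offset":{"type":"array","items":{"type":"number"}},"rot":{"type":"array","items":{"type":"number"}}}}},"claw":{"type":"number"},"squeeze":{"type":"number"}},"required":["moves"]}

```bash
mkdir -p pics; cat > h.py <<'E'
import numpy as np, cv2
from plant import robot
def shot(c):
    p,d=robot.get_image(c); cal=robot.get_calibration(c); return p,d,np.array(cal["intrinsics"]),np.array(cal["world_to_cam"])
def w3(u,v,d,K,W):
    u=np.atleast_1d(u);v=np.atleast_1d(v);d=np.atleast_1d(d)
    P=np.stack([(u-K[0,2])/K[0,0]*d,-(v-K[1,2])/K[1,1]*d,-d,np.ones(len(d))])
    return (np.linalg.inv(W)@P)[:3].T
def px(p,K,W):
    c=W@np.append(p,1); return K[0,0]*c[0]/-c[2]+K[0,2], K[1,1]*(-c[1])/-c[2]+K[1,2]
E
python3 - <<'E'
from h import *
s=robot.observe();print(s["clock"],s["tcp_pos"],s["ee_rot"])
for c in("side","top"):
    p,d,K,W=shot(c);cv2.imwrite(f"pics/{c}1.png",p[:,:,::-1])
    C=robot.get_calibration(c);print(c,C)
    for t in("ticket_book","bell","pin_tin","rubber_stamp","counter_edge"):
        for o in robot.silhouettes(c,t):
            m=o["pixels"];v,u=np.nonzero(m&(d>0))
            if len(u)==0: continue
            P=w3(u,v,d[v,u],K,W)
            print(t,round(o["p"],2),np.round(o["box"]),"med",np.median(P,0).round(3),"lo",np.percentile(P,3,axis=0).round(3),"hi",np.percentile(P,97,axis=0).round(3))
E
```

```text
0.0 [0.23543772 0.55117526 0.25543759] [-2.98690220e-04  2.00522313e-01  9.79688678e-01 -8.98561950e-04]
side {'intrinsics': array([[435.82332078,   0.        , 319.23928165],
       [  0.        , 435.82332078, 235.5965629 ],
       [  0.        ,   0.        ,   1.        ]]), 'world_to_cam': array([[-0.97855882,  0.20549781, -0.01390271,  0.49338588],
       [-0.16878372, -0.76138255,  0.62594621, -0.07406396],
       [ 0.1180453 ,  0.61487174,  0.7797423 , -0.92633595],
       [ 0.        ,  0.        ,  0.        ,  1.        ]])}
ticket_book 0.72 [320. 144. 362. 170.] med [ 0.356 -0.435  0.013] lo [ 0.304 -0.475  0.003] hi [ 0.408 -0.405  0.016]
ticket_book 0.56 [302. 256. 362. 326.] med [ 0.473 -0.041  0.018] lo [ 0.424 -0.122  0.004] hi [0.522 0.023 0.02 ]
bell 0.74 [329. 189. 364. 220.] med [ 0.383 -0.251  0.033] lo [ 0.348 -0.288  0.005] hi [ 0.414 -0.232  0.057]
pin_tin 0.64 [289. 356. 327. 394.] med [0.55  0.123 0.025] lo [0.52  0.091 0.002] hi [0.579 0.15  0.028]
rubber_stamp 0.82 [350. 356. 372. 395.] med [0.462 0.15  0.03 ] lo [0.447 0.136 0.014] hi [0.476 0.166 0.085]
[... 734 characters left out ...]
0.013] hi [0.521 0.018 0.02 ]
ticket_book 0.65 [461. 282. 500. 338.] med [ 0.357 -0.438  0.012] lo [ 0.307 -0.473  0.007] hi [ 0.407 -0.405  0.015]
ticket_book 0.53 [177. 200. 215. 235.] med [0.549 0.116 0.024] lo [0.521 0.088 0.009] hi [0.578 0.146 0.028]
bell 0.85 [373. 280. 416. 321.] med [ 0.378 -0.266  0.036] lo [ 0.344 -0.303  0.004] hi [ 0.415 -0.234  0.056]
pin_tin 0.83 [175. 202. 214. 236.] med [0.548 0.116 0.024] lo [0.52  0.088 0.001] hi [0.578 0.147 0.027]
rubber_stamp 0.69 [167. 253. 199. 276.] med [0.455 0.134 0.025] lo [ 0.44   0.117 -0.   ] hi [0.472 0.15  0.084]
counter_edge 0.7 [ 88. 157. 558. 266.] med [ 0.571 -0.114 -0.005] lo [ 0.446 -0.574 -0.014] hi [0.692 0.325 0.   ]
```

View pics/top1.png

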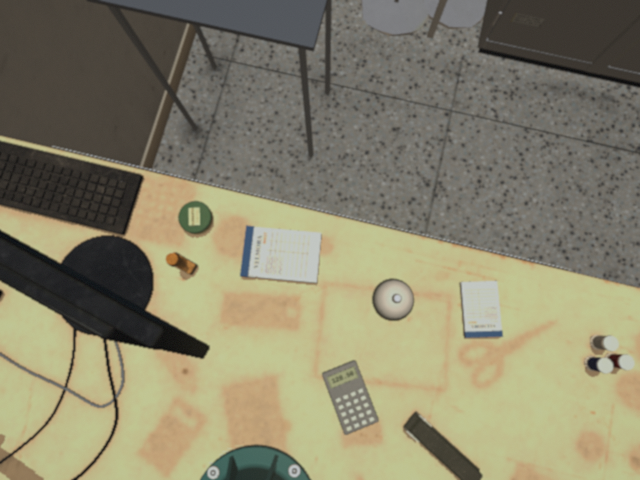

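View pics/side1.png

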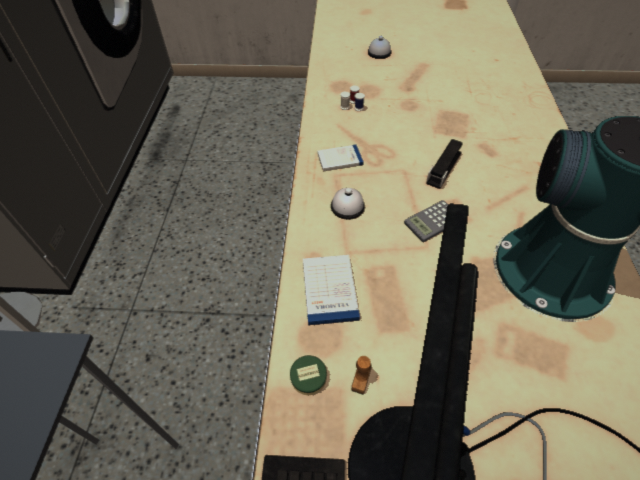

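```bash
cat >> h.py <<'E'
def edge(c="top"):
    """Outer edge line of the counter at z=0: fit outer boundary of strip mask; returns point, outward normal, along-left"""
    p,d,K,W=shot(c); m=robot.silhouettes(c,"counter_edge")[0]["pixels"]; return p,d,K,W,m
def ray(u,v,z,K,W):
    Wi=np.linalg.inv(W); o=Wi[:3,3]; r=Wi[:3,:3]@np.array([(u-K[0,2])/K[0,0],-(v-K[1,2])/K[1,1],-1]); return o+r*(z-o[2])/r[2]
def book(c="top",near=None):
    p,d,K,W=shot(c)
    out=[]
    for o in robot.silhouettes(c,"ticket_book"):
        m=o["pixels"].astype(np.uint8)
        cs,_=cv2.findContours(m,cv2.RETR_EXTERNAL,cv2.CHAIN_APPROX_NONE); q=max(cs,key=cv2.contourArea)[:,0]
        P=np.array([ray(u,v,.017,K,W)[:2] for u,v in q]); r=cv2.minAreaRect((P*1000).astype(np.float32)); out.append((o["p"],r,cv2.boxPoints(r)))
    return p,d,K,W,out
E
python3 - <<'E'
from h import *
p,d,K,W,m=edge()
for c in ("top","side"):
    p,d,K,W=shot(c); m=robot.silhouettes(c,"counter_edge")[0]["pixels"]
    pts_o=[];pts_i=[]
    if c=="top":
        for u in range(90,556,6):
            v=np.nonzero(m[:,u])[0]
            if len(v): pts_o.append(ray(u,v.min()-.5,-.002,K,W)[:2]);pts_i.append(ray(u,v.max()+.5,0,K,W)[:2])
    else:
        for v in range(210,479,4):
            u=np.nonzero(m[v])[0]
            if len(u): pts_o.append(ray(u.min()-.5,v,-.002,K,W)[:2]);pts_i.append(ray(u.max()+.5,v,0,K,W)[:2])
    for n,q in(("far",pts_o),("near",pts_i)):
        q=np.array(q,np.float32); l=cv2.fitLine(q,cv2.DIST_HUBER,0,.01,.01).ravel()
        nn=np.array([l[1],-l[0]]);nn*=np.sign(nn[0]); r=(q-l[2:])@nn
        print(c,n,"normal",nn,"off",nn@l[2:],"ang",np.degrees(np.arctan2(nn[1],nn[0])),"std",r.std())
for c in("top","side"):
    for o in book(c)[4]: print(c,o)
p,d,K,W=shot("top")
cv2.imwrite("pics/crop.png",np.vstack([cv2.resize(p[150:350,160:520,::-1],(792,440),interpolation=2)]))
# step profile in depth across the edge
from numpy import array
for y in(-.1,-.05,0):
  n=array([.963,-.268]); 
  print(y,[ (round(x,3),)+tuple(np.round(w3(*[int(round(a)) for a in px(array([x,y,0]),K,W)],d[tuple(int(round(a)) for a in px(array([x,y,0]),K,W)[::-1])],K,W)[0],3)) for x in np.arange(.56,.64,.004)])
E
```

```text
top far normal [ 0.9658045  -0.25927135] off 0.5807667 ang -15.026831 std 0.0008481462
top near normal [ 0.96574605 -0.25948915] off 0.57620037 ang -15.039751 std 0.00096267054
side far normal [ 0.9660911  -0.25820148] off 0.57972926 ang -14.963369 std 0.0005897571
side near normal [ 0.96555036 -0.26021624] off 0.5751561 ang -15.082892 std 0.00052408705
top (0.68, ((472.39764404296875, -52.44219970703125), (155.23829650878906, 104.7358169555664), 83.18965911865234), array([[ 411.19492 , -123.30373 ],
       [ 515.1917  , -135.72363 ],
       [ 533.60034 ,   18.419327],
       [ 429.60358 ,   30.839233]], dtype=float32))
top (0.68, ((358.0020446777344, -436.9556884765625), (107.80760192871094, 74.75737762451172), 0.8912514448165894), array([[ 303.52335, -400.41995],
       [ 304.6862 , -475.1683 ],
       [ 412.48074, -473.49142],
       [ 411.3179 , -398.74307]], dtype=float32))
side (0.87, ((471.74346923828125, -49.247718811035156), (158.141357421875, 101.25029754638672), 83.76164245605469), array([[ 412.8259  , -122.349   ],
       [ 513.4766  , -133.35135 ],
       [ 530.661   ,  
[... 4366 characters left out ...]
at64(0.604), np.float64(0.88), np.float64(0.141), np.float64(-0.944)), (np.float64(0.608), np.float64(0.891), np.float64(0.142), np.float64(-0.95)), (np.float64(0.612), np.float64(0.894), np.float64(0.141), np.float64(-0.947)), (np.float64(0.616), np.float64(0.903), np.float64(0.141), np.float64(-0.947)), (np.float64(0.62), np.float64(0.913), np.float64(0.142), np.float64(-0.951)), (np.float64(0.624), np.float64(0.921), np.float64(0.141), np.float64(-0.948)), (np.float64(0.628), np.float64(0.931), np.float64(0.142), np.float64(-0.951)), (np.float64(0.632), np.float64(0.942), np.float64(0.143), np.float64(-0.958)), (np.float64(0.636), np.float64(0.949), np.float64(0.142), np.float64(-0.952))]
```

View pics/crop.png

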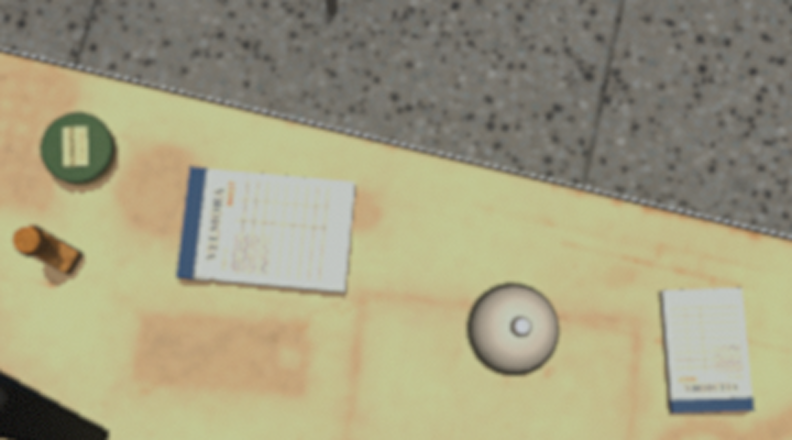

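>>> {"method": "jog_arm", "body": {"moves": [{"offset": [0,0,-40],"rot": [0,0,0]},{"offset": [0,0,-80],"rot": [0,0,0]},{"offset": [0,0,-120],"rot": [0,0,0]},{"offset": [0,0,-160],"rot": [0,0,0]},{"offset": [0,0,-200],"rot": [0,0,0]},{"offset": [0,0,-200],"rot": [0,0,0]}], "claw": 0}}

```text
clock: 1.65
tcp_pos: [0.2371, 0.5541, 0.4659]
ee_rot: [0.002, 0.2, 0.98, 0.007]
wrist_force: [0.5, 1.1, 0.7]
width: 0.0852
grip_force: 0.0
```

```bash
cat >> h.py <<'E'
def togo(target, yaw=75.):
    """offset (mm) and rotvec in tool axes to reach world target with tool z down, tool y at yaw deg"""
    from scipy.spatial.transform import Rotation as R
    s=robot.observe(); q=s["ee_rot"]; A=R.from_quat([q[1],q[2],q[3],q[0]])
    y=np.radians(yaw); Y=np.array([np.cos(y),np.sin(y),0]); Z=np.array([0,0,-1.]); T=R.from_matrix(np.stack([np.cross(Y,Z),Y,Z],1))
    print("t",round(s["clock"],2),"tcp",np.round(s["tcp_pos"],4),"F",np.round(s["wrist_force"],1),"w",round(s["width"],4))
    print("offset",np.round(A.inv().apply(np.array(target)-s["tcp_pos"])*1000,1),"rot",np.round((A.inv()*T).as_rotvec(),3))
E
python3 -c "
from h import *
print(robot.tcp_to_tips)
togo([.47,.25,.46]); togo([.386,-.033,.46])"
```

```text
0.025
t 1.65 tcp [0.2371 0.5541 0.4659] F [0.5 1.1 0.7] w 0.0852
offset [-333.7 -188.2    3.6] rot [ 0.015  0.003 -0.142]
t 1.65 tcp [0.2371 0.5541 0.4659] F [0.5 1.1 0.7] w 0.0852
offset [-367.6 -481.5   -0.6] rot [ 0.015  0.003 -0.142]
```

Candidates for the book: pixel (281,256), which measures about 155x105 mm, and (481,310), about 108x75 mm. The left one fits 152x102. The bell is the near one at (394,299). Moving over the monitor now.

>>> {"method": "jog_arm", "body": {"moves": [{"offset": [-30,-15,0],"rot": [0,0,-0.03]},{"offset": [-66,-36,0],"rot": [0,0,-0.05]},{"offset": [-102,-56,0],"rot": [0,0,-0.07]},{"offset": [-138,-76,0],"rot": [0,0,-0.09]},{"offset": [-174,-97,0],"rot": [0,0,-0.11]},{"offset": [-210,-118,0],"rot": [0,0,-0.14]},{"offset": [-246,-138,0],"rot": [0,0,-0.14]},{"offset": [-282,-159,0],"rot": [0,0,-0.14]},{"offset": [-318,-180,0],"rot": [0,0,-0.14]},{"offset": [-330,-205,0],"rot": [0,0,-0.14]},{"offset": [-335,-240,0],"rot": [0,0,-0.14]},{"offset": [-340,-275,0],"rot": [0,0,-0.14]}]}}

```text
clock: 2.65
tcp_pos: [0.4406, 0.1636, 0.4556]
ee_rot: [-0.0, 0.132, 0.991, -0.0]
wrist_force: [0.8, -0.3, 0.1]
width: 0.0855
grip_force: 0.0
```

```bash
python3 -c "
from h import *
togo([.386,-.033,.46]);togo([.386,-.033,.06])"
```

```text
t 2.65 tcp [0.4406 0.1636 0.4556] F [ 0.8 -0.3  0.1] w 0.0855
offset [   1.4 -204.1   -4.3] rot [-0.001 -0.001 -0.003]
t 2.65 tcp [0.4406 0.1636 0.4556] F [ 0.8 -0.3  0.1] w 0.0855
offset [   1.1 -203.9  395.7] rot [-0.001 -0.001 -0.003]
```

>>> {"method": "jog_arm", "body": {"moves": [{"offset": [0,-35,0]},{"offset": [0,-70,0]},{"offset": [0,-105,0]},{"offset": [0,-140,0]},{"offset": [0,-175,0]},{"offset": [0,-204,0]},{"offset": [0,-204,30]},{"offset": [0,-204,65]},{"offset": [0,-204,100]},{"offset": [0,-204,135]},{"offset": [0,-204,170]},{"offset": [0,-204,205]}]}}

```text
validation failed for argument at $.mo...
```

```bash
python3 -c "
from h import *
togo([.386,-.033,.06])
p=shot('side')[0];cv2.imwrite('pics/s2.png',p[:,:,::-1])"
```

```text
t 2.65 tcp [0.4406 0.1636 0.4556] F [ 0.8 -0.3  0.1] w 0.0855
offset [   1.1 -203.9  395.7] rot [-0.001 -0.001 -0.003]
```

View pics/s2.png

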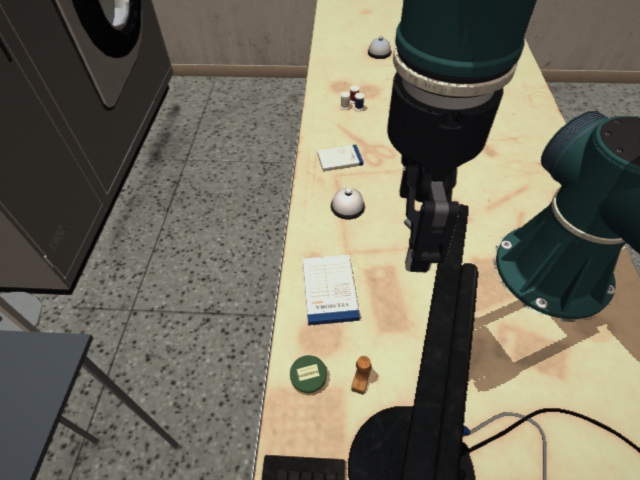

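The move was refused because the rows lacked `rot`. The side picture shows the gripper near (425,230), high and clear of the monitor, with the book unmoved at (331,290).

>>> {"method": "jog_arm", "body": {"moves": [{"offset": [0,-35,0],"rot": [0,0,0]},{"offset": [0,-70,0],"rot": [0,0,0]},{"offset": [0,-105,0],"rot": [0,0,0]},{"offset": [0,-140,0],"rot": [0,0,0]},{"offset": [0,-175,0],"rot": [0,0,0]},{"offset": [0,-204,0],"rot": [0,0,0]},{"offset": [0,-204,30],"rot": [0,0,0]},{"offset": [0,-204,65],"rot": [0,0,0]},{"offset": [0,-204,100],"rot": [0,0,0]},{"offset": [0,-204,135],"rot": [0,0,0]},{"offset": [0,-204,170],"rot": [0,0,0]},{"offset": [0,-204,205],"rot": [0,0,0]}]}}

```text
clock: 3.7
tcp_pos: [0.387, -0.0316, 0.25]
ee_rot: [0.001, 0.132, 0.991, -0.0]
wrist_force: [-0.1, -0.4, -0.7]
width: 0.0856
grip_force: 0.0
```

```bash
python3 -c "
from h import *
togo([.386,-.033,.06])
p=shot('side')[0];cv2.imwrite('pics/s3.png',p[:,:,::-1])"
```

```text
t 3.7 tcp [ 0.387  -0.0316  0.25  ] F [-0.1 -0.4 -0.7] w 0.0856
offset [  0.9  -1.6 190. ] rot [-0.     0.001 -0.002]
```

View pics/s3.png

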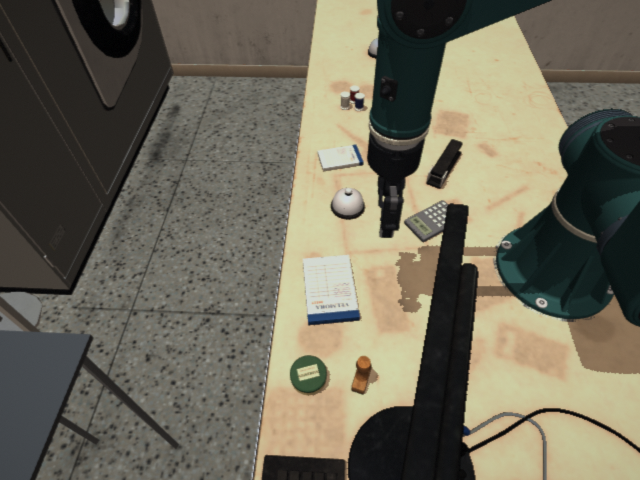

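Side picture: the gripper at (390,210) is above the counter robot-side of the book. The forearm is clear of the monitor.

>>> {"method": "jog_arm", "body": {"moves": [{"offset": [0,-2,35],"rot": [0,0,0]},{"offset": [0,-2,70],"rot": [0,0,0]},{"offset": [0,-2,105],"rot": [0,0,0]},{"offset": [0,-2,140],"rot": [0,0,0]},{"offset": [0,-2,170],"rot": [0,0,0]},{"offset": [0,-2,195],"rot": [0,0,0]},{"offset": [0,-2,210],"rot": [0,0,0]},{"offset": [0,-2,215],"rot": [0,0,0]},{"offset": [0,-2,215],"rot": [0,0,0]}]}}

```text
clock: 4.5
tcp_pos: [0.3868, -0.0336, 0.0358]
ee_rot: [-0.001, 0.131, 0.991, 0.0]
wrist_force: [0.4, 0.4, 1.2]
width: 0.0853
grip_force: 0.0
```

```bash
python3 - <<'E'
from h import *
togo([.386,-.033,.033])
p,d,K,W=shot('side');cv2.imwrite('pics/s4.png',cv2.resize(p[150:350,250:516,::-1],(798,600),interpolation=2))
v,u=np.mgrid[0:480,0:640];v=v[d>0];u=u[d>0];P=w3(u,v,d[d>0],K,W)
n=np.array([.9659,-.2588]);t=np.array([.2588,.9659]);N=P[:,:2]@n;S=P[:,:2]@t
k=(abs(N-.38)<.015)&(P[:,2]>.006)&(P[:,2]<.09)&(abs(S-.065)<.075)
for a in np.arange(0,.14,.01):
    q=k&(S>=a)&(S<a+.01)
    if q.sum()>3: print(round(a,3),q.sum(),np.percentile(P[q,2],[1,10,50]).round(3), np.percentile(N[q],[5,95]).round(3))
E
```

```text
t 4.5 tcp [ 0.3868 -0.0336  0.0358] F [0.4 0.4 1.2] w 0.0853
offset [0.9 0.4 2.8] rot [-0.    -0.002 -0.002]
0.1 8 [0.077 0.077 0.086] [0.391 0.394]
0.11 20 [0.027 0.03  0.047] [0.386 0.393]
0.12 27 [0.034 0.035 0.041] [0.374 0.392]
0.13 75 [0.074 0.075 0.08 ] [0.369 0.392]
```

View pics/s4.png

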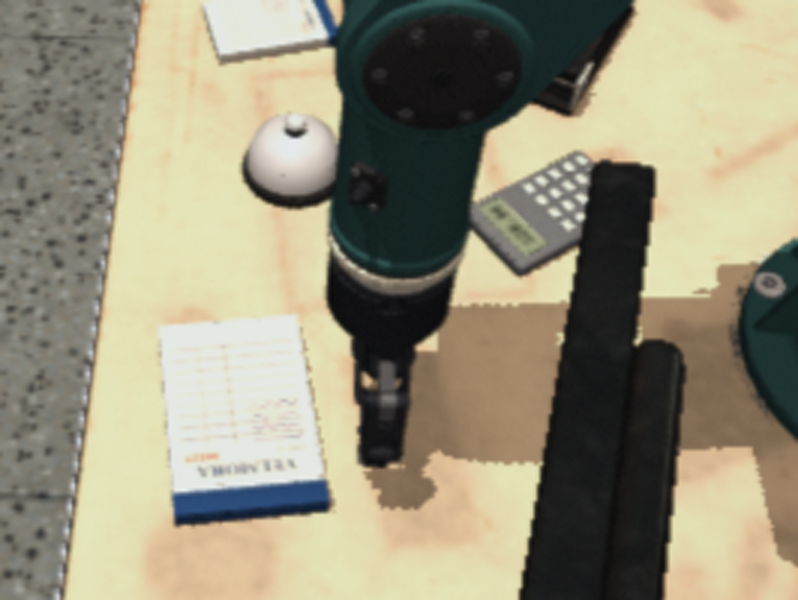

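Side crop: the gripper is beside the book's near long edge, with a fingertip at (380,455) still hovering. Depth puts the open tips about 12 mm below the TCP, so I'll lower further.

>>> {"method": "jog_arm", "body": {"moves": [{"offset": [0,0,5],"rot": [0,0,0]},{"offset": [0,0,9],"rot": [0,0,0]},{"offset": [0,0,12],"rot": [0,0,0]},{"offset": [0,0,15],"rot": [0,0,0]},{"offset": [0,0,15],"rot": [0,0,0]},{"offset": [0,0,15],"rot": [0,0,0]}]}}

```text
clock: 5.05
tcp_pos: [0.3865, -0.0336, 0.0213]
ee_rot: [-0.0, 0.132, 0.991, -0.0]
wrist_force: [0.3, 0.3, 0.1]
width: 0.0853
grip_force: 0.0
```

>>> {"method": "jog_arm", "body": {"moves": [{"offset": [-5,0,0],"rot": [0,0,0]},{"offset": [-10,0,0],"rot": [0,0,0]},{"offset": [-15,0,0],"rot": [0,0,0]},{"offset": [-20,0,0],"rot": [0,0,0]},{"offset": [-25,0,0],"rot": [0,0,0]},{"offset": [-30,0,0],"rot": [0,0,0]},{"offset": [-35,0,0],"rot": [0,0,0]},{"offset": [-40,0,0],"rot": [0,0,0]},{"offset": [-45,0,0],"rot": [0,0,0]},{"offset": [-50,0,0],"rot": [0,0,0]},{"offset": [-55,0,0],"rot": [0,0,0]},{"offset": [-60,0,0],"rot": [0,0,0]}]}}

```text
clock: 6.05
tcp_pos: [0.4452, -0.0495, 0.0213]
ee_rot: [0.0, 0.132, 0.991, -0.0]
wrist_force: [-0.6, -0.3, -0.8]
width: 0.0854
grip_force: 0.2
```

```bash
cat >> h.py <<'E'
nn=np.array([.9659,-.2588]);tt=np.array([.2588,.9659])
def report():
    for c in("top","side"):
        p,d,K,W,o=book(c); cv2.imwrite(f"pics/last_{c}.png",p[:,:,::-1])
        for b in o:
            if b[1][0][1]<-300: continue
            B=b[2]/1000; N=B@nn-.5803; S=B@tt; i=np.argsort(N)
            e=B[i[3]]-B[i[2]]; e=e*np.sign(e@tt)
            print(c,round(b[0],2),"centre n,s",(np.array(b[1][0])/1000@nn-.5803).round(4),(np.array(b[1][0])/1000@tt).round(4),"size",np.round(b[1][1],1),"corner n",np.sort(N).round(4),"tilt deg",np.degrees(np.arctan2(e@nn,e@tt)).round(2))
E
python3 - <<'E'
from h import *
togo([.386,-.033,.033]); report()
E
```

```text
t 6.05 tcp [ 0.4452 -0.0495  0.0213] F [-0.6 -0.3 -0.8] w 0.0854
offset [ 61.4   0.5 -11.7] rot [-0.     0.    -0.002]
top 0.88 centre n,s -0.0751 0.0095 size [45.6 97.9] corner n [-0.1241 -0.124  -0.0263 -0.0261] tilt deg 0.2
side 0.88 centre n,s -0.0763 0.0664 size [164.3 103.1] corner n [-0.1288 -0.127  -0.0257 -0.0239] tilt deg -0.63
```

Squared up, with the far edge about 26 mm short of the rim. Pushing on.

>>> {"method": "jog_arm", "body": {"moves": [{"offset": [-5,0,0],"rot": [0,0,0]},{"offset": [-10,0,0],"rot": [0,0,0]},{"offset": [-15,0,0],"rot": [0,0,0]},{"offset": [-20,0,0],"rot": [0,0,0]},{"offset": [-25,0,0],"rot": [0,0,0]},{"offset": [-30,0,0],"rot": [0,0,0]},{"offset": [-35,0,0],"rot": [0,0,0]},{"offset": [-40,0,0],"rot": [0,0,0]},{"offset": [-44,0,0],"rot": [0,0,0]},{"offset": [-47,0,0],"rot": [0,0,0]},{"offset": [-49,0,0],"rot": [0,0,0]},{"offset": [-50,0,0],"rot": [0,0,0]}]}}

```text
clock: 7.25
tcp_pos: [0.4934, -0.0625, 0.0213]
ee_rot: [0.0, 0.132, 0.991, -0.0]
wrist_force: [-1.1, 1.0, 0.0]
width: 0.0853
grip_force: 0.3
```

```bash
python3 - <<'E'
from h import *
togo([.386,-.033,.033]); report()
for c in("top","side"):
    p,d,K,W=shot(c); m=robot.silhouettes(c,"counter_edge")[0]["pixels"]; q=[]
    # rim columns/rows clear of the book
    for a in (range(90,556,4) if c=="top" else range(210,479,3)):
        l=np.nonzero(m[:,a] if c=="top" else m[a])[0]
        if len(l):
            u,v=(a,l.min()-.5) if c=="top" else (l.min()-.5,a); X=ray(u,v,-.002,K,W)[:2]
            if not -.03<X@tt<.17: q.append(X)
    q=np.array(q,np.float32); r=q@nn; print(c,"rim n",np.median(r))
E
```

```text
t 7.25 tcp [ 0.4934 -0.0625  0.0213] F [-1.1  1.   0. ] w 0.0853
offset [111.3   0.5 -11.7] rot [-0.     0.    -0.002]
top 0.76 centre n,s -0.0273 0.008 size [ 45.7 103.6] corner n [-0.0795 -0.0786  0.0241  0.025 ] tilt deg 1.19
side 0.88 centre n,s -0.0271 0.0666 size [160.9 101.6] corner n [-0.0801 -0.0756  0.0214  0.0259] tilt deg -1.61
top rim n 0.5808373154312372Traceback (most recent call last):
  File "<stdin>", line 4, in <module>
IndexError: list index out of range
```

View pics/last_top.png

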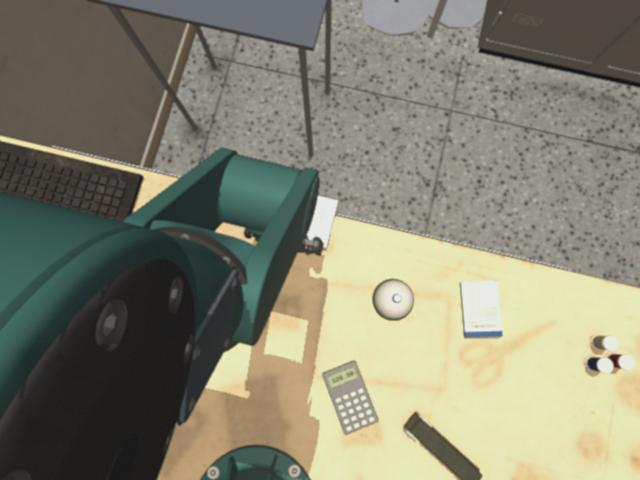

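Top picture: the book's right end sticks out past the rim at (328,215), beside the wrist, and the bell is untouched at (394,299). Pushing 9 mm more, then backing off for a clear look.

>>> {"method": "jog_arm", "body": {"moves": [{"offset": [-3,0,0],"rot": [0,0,0]},{"offset": [-5,0,0],"rot": [0,0,0]},{"offset": [-7,0,0],"rot": [0,0,0]},{"offset": [-8,0,0],"rot": [0,0,0]},{"offset": [-9,0,0],"rot": [0,0,0]},{"offset": [-9,0,0],"rot": [0,0,0]},{"offset": [-9,0,0],"rot": [0,0,0]}]}}

```text
clock: 8.23
tcp_pos: [0.5018, -0.0648, 0.0213]
ee_rot: [0.0, 0.132, 0.991, -0.0]
wrist_force: [-0.6, 0.8, 0.0]
width: 0.085
grip_force: 0.0
```

>>> {"method": "jog_arm", "body": {"moves": [{"offset": [10,0,0],"rot": [0,0,0]},{"offset": [40,0,0],"rot": [0,0,0]},{"offset": [65,0,-20],"rot": [0,0,0]},{"offset": [70,-20,-60],"rot": [0,0,0]},{"offset": [75,-55,-80],"rot": [0,0,0]},{"offset": [80,-90,-100],"rot": [0,0,0]},{"offset": [80,-130,-120],"rot": [0,0,0]},{"offset": [80,-170,-120],"rot": [0,0,0]},{"offset": [80,-200,-120],"rot": [0,0,0]},{"offset": [80,-230,-120],"rot": [0,0,0]}]}}

```text
clock: 9.07
tcp_pos: [0.3632, -0.2675, 0.142]
ee_rot: [0.001, 0.132, 0.991, -0.001]
wrist_force: [0.7, 1.1, 0.7]
width: 0.0856
grip_force: 0.0
```

```bash
python3 - <<'E'
from h import *
togo([.386,-.033,.033]); report()
for c in("top","side"):
    p,d,K,W=shot(c)
    for o in robot.silhouettes(c,"bell")[:1]:
        m=o["pixels"]; v,u=np.nonzero(m&(d>0)); P=w3(u,v,d[v,u],K,W); k=P[:,2]>.0535
        print(c,o["box"],"button",k.sum(),P[k].mean(0).round(4), "zmax",np.percentile(P[:,2],99).round(4), "lo/hi",np.percentile(P,2,axis=0).round(3),np.percentile(P,98,axis=0).round(3))
cv2.imwrite('pics/t5.png',cv2.imread('pics/last_top.png'))
E
```

```text
t 9.07 tcp [ 0.3632 -0.2675  0.142 ] F [0.7 1.1 0.7] w 0.0856
offset [ 39.5 232.5 108.7] rot [-0.001  0.001 -0.003]
side 0.63 centre n,s -0.0204 0.0658 size [162.9 102.3] corner n [-0.0717 -0.0713  0.0306  0.031 ] tilt deg 0.13
top [380.5, 280.4, 391.0, 289.1] button 0 [nan nan nan] zmax 0.0341 lo/hi [ 0.4   -0.259  0.005] [ 0.417 -0.243  0.033]
side [328.6, 189.6, 363.2, 220.9] button 31 [ 0.3787 -0.2696  0.0584] zmax 0.0598 lo/hi [ 0.347 -0.3    0.005] [ 0.416 -0.234  0.058]<stdin>:7: RuntimeWarning: Mean of empty slice.
  ret = um.true_divide(
```

View pics/t5.png

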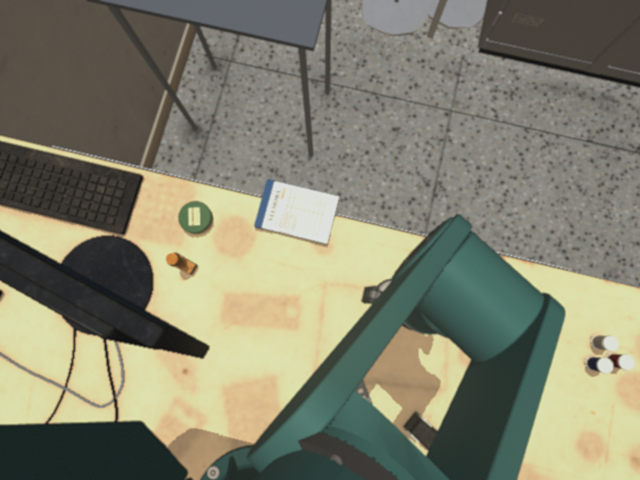

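Top picture: the book is out over the rim at (298,211), parallel to it, and the tin and stamp are where they were. I'll refine the overhang with sub-pixel edge profiles.

```bash
cat > ov.py <<'E'
from h import *
from scipy.ndimage import map_coordinates
def prof(img,K,W,s,z,ns):
    uv=np.array([px(np.append(nn*n+tt*s,z),K,W) for n in ns]); return np.stack([map_coordinates(img[:,:,k].astype(float),[uv[:,1],uv[:,0]],order=1) for k in range(3)],1)
def steepest(P,ns,sign,ch):
    x=np.convolve(P[:,ch] if ch<3 else P[:,0]-P[:,2],np.ones(5)/5,'same'); g=np.gradient(x)*sign; g[:6]=g[-6:]=0; return ns[np.argmax(g)]
for c in("top","side"):
    p,d,K,W=shot(c)
    far=[(s,steepest(prof(p,K,W,s,.017,ns:=np.arange(.585,.65,.0005)),ns,-1,0)) for s in np.arange(.015,.13,.005)]
    near=[(s,steepest(prof(p,K,W,s,.017,ns:=np.arange(.485,.54,.0005)),ns,1,2)) for s in np.arange(.015,.12,.005)]
    rim=[(s,steepest(prof(p,K,W,s,0,ns:=np.arange(.555,.60,.0005)),ns,-1,3)) for s in list(np.arange(-.10,-.03,.005))+list(np.arange(.165,.19,.005))]
    for nm,q in(("far",far),("near",near),("rim",rim)):
        q=np.array(q); m=np.median(q[:,1]); k=abs(q[:,1]-m)<.004; f=np.polyfit(q[k,0],q[k,1],1)
        print(c,nm,"n",m.round(4),"tilt",np.degrees(f[0]).round(2),"n(s=.07)",np.polyval(f,.07).round(4),k.sum(),len(q))
E
python3 ov.py; python3 -c "
from h import *
report()"
```

```text
top far n 0.612 tilt -0.48 n(s=.07) 0.6118 23 23
top near n 0.512 tilt 0.33 n(s=.07) 0.5122 21 21
top rim n 0.576 tilt -0.04 n(s=.07) 0.5762 20 20
side far n 0.611 tilt 0.33 n(s=.07) 0.6107 22 23
side near n 0.5115 tilt 0.15 n(s=.07) 0.5113 21 21
side rim n 0.576 tilt -0.05 n(s=.07) 0.5761 20 20
top 0.6 centre n,s -0.0198 0.0622 size [152.1 103. ] corner n [-0.0718 -0.0707  0.0312  0.0323] tilt deg -0.4
side 0.77 centre n,s -0.0196 0.0672 size [160.9 103.7] corner n [-0.0717 -0.0713  0.0321  0.0325] tilt deg -0.14
```

The overhang averages 34 mm (33–36 depending on method) and the tilt is under 0.5°, so the book is right. Next the bell: locate the button from both cameras and close the fingers.

```bash
python3 - <<'E'
from h import *
cal=robot.get_calibration("top");K,W=np.array(cal["intrinsics"]),np.array(cal["world_to_cam"])
print(ray(396.8-.3,298.2-.3,.058,K,W))
for c,b in(("top",(385,285,412,312)),("side",(338,182,360,202))):
    cal=robot.get_calibration(c);K,W=np.array(cal["intrinsics"]),np.array(cal["world_to_cam"])
    g=cv2.imread(f"pics/{c}1.png"); 
    x=cv2.resize(g[b[1]:b[3],b[0]:b[2]],None,fx=12,fy=12,interpolation=cv2.INTER_CUBIC); cv2.imwrite(f"pics/b_{c}.png",cv2.resize(x,(324,324)))
a=np.hstack([cv2.imread("pics/b_top.png"),cv2.imread("pics/b_side.png")]); cv2.imwrite("pics/bb.png",a)
togo([.379,-.269,.12])
E
```

```text
[ 0.37939745 -0.26963314  0.058     ]
t 9.77 tcp [ 0.3645 -0.2654  0.1413] F [ 0.1  0.7 -0.2] w 0.0853
offset [-14.9   0.3  21.3] rot [-0.    -0.    -0.001]
```

View pics/bb.png

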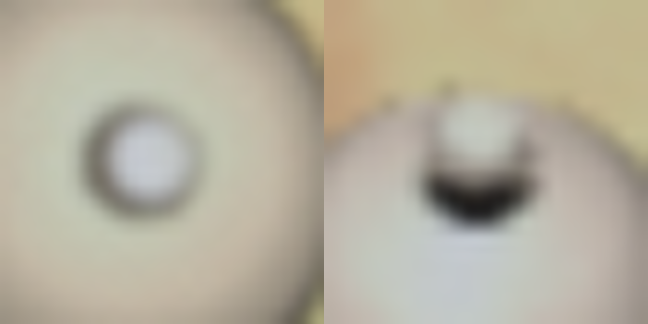

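Button seen at crop (148,160) in the top half and (477,135) in the side half. Both cameras put it at (0.379, -0.2697, 0.058), which matches the 58 mm height. Closing the fingers above it.

>>> {"method": "jog_arm", "body": {"moves": [{"offset": [-8,0,0],"rot": [0,0,0]},{"offset": [-15,0,0],"rot": [0,0,0]},{"offset": [-15,0,0],"rot": [0,0,0]},{"offset": [-15,0,0],"rot": [0,0,0]},{"offset": [-15,0,0],"rot": [0,0,0]},{"offset": [-15,0,0],"rot": [0,0,0]},{"offset": [-15,0,0],"rot": [0,0,0]},{"offset": [-15,0,0],"rot": [0,0,0]},{"offset": [-15,0,0],"rot": [0,0,0]},{"offset": [-15,0,0],"rot": [0,0,0]}], "claw": 1, "squeeze": 20}}

```text
clock: 10.6
tcp_pos: [0.3787, -0.2697, 0.1414]
ee_rot: [-0.0, 0.132, 0.991, -0.0]
wrist_force: [0.2, -0.1, -0.4]
width: 0.0002
grip_force: 0.0
```

```bash
python3 - <<'E'
from h import *
togo([.379,-.2697,.090])
p,d,K,W=shot('side');cv2.imwrite('pics/s6.png',cv2.resize(p[120:260,270:456,::-1],(797,600),interpolation=2))
v,u=np.mgrid[0:480,0:640];k=(d>0);v=v[k];u=u[k];P=w3(u,v,d[k],K,W)
q=(np.hypot(P[:,0]-.379,P[:,1]+.27)<.02)&(P[:,2]>.07)&(P[:,2]<.2); print(q.sum(),np.percentile(P[q,2],[0,1,5,20]).round(4))
E
```

```text
t 10.6 tcp [ 0.3787 -0.2697  0.1414] F [ 0.2 -0.1 -0.4] w 0.0002
offset [-0.3  0.1 51.4] rot [-0.    -0.    -0.002]
123 [0.1197 0.1201 0.1234 0.1297]
```

View pics/s6.png

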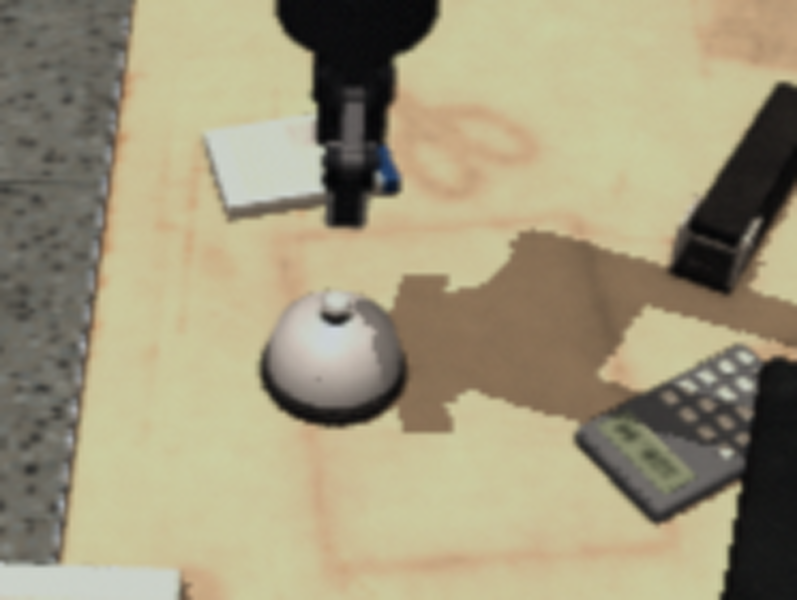

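Side crop: shut fingertips at (345,222) directly above the button at (337,303), tips about 22–25 mm below the TCP. Coming down in two steps.

>>> {"method": "jog_arm", "body": {"moves": [{"offset": [0,0,15],"rot": [0,0,0]},{"offset": [0,0,30],"rot": [0,0,0]},{"offset": [0,0,42],"rot": [0,0,0]},{"offset": [0,0,50],"rot": [0,0,0]},{"offset": [0,0,53],"rot": [0,0,0]},{"offset": [0,0,55],"rot": [0,0,0]},{"offset": [0,0,57],"rot": [0,0,0]},{"offset": [0,0,58],"rot": [0,0,0]},{"offset": [0,0,59],"rot": [0,0,0]},{"offset": [0,0,60],"rot": [0,0,0]},{"offset": [0,0,60],"rot": [0,0,0]}]}}

```text
clock: 11.57
tcp_pos: [0.3791, -0.27, 0.0817]
ee_rot: [0.0, 0.132, 0.991, -0.0]
wrist_force: [-0.5, 0.4, 2.7]
width: 0.0001
grip_force: 1.8
```

>>> {"method": "jog_arm", "body": {"moves": [{"offset": [0,0,1],"rot": [0,0,0]},{"offset": [0,0,2],"rot": [0,0,0]},{"offset": [0,0,2.5],"rot": [0,0,0]},{"offset": [0,0,3],"rot": [0,0,0]},{"offset": [0,0,3],"rot": [0,0,0]}]}}

```text
clock: 11.98
tcp_pos: [0.3791, -0.2701, 0.0795]
ee_rot: [0.0, 0.131, 0.991, -0.0]
wrist_force: [-2.9, 1.8, 16.1]
width: -0.0002
grip_force: 8.0
```

Bottomed out: 16 N against the 8 N needed. Lifting straight off.

>>> {"method": "jog_arm", "body": {"moves": [{"offset": [0,0,-2],"rot": [0,0,0]},{"offset": [0,0,-5],"rot": [0,0,0]},{"offset": [0,0,-12],"rot": [0,0,0]},{"offset": [0,0,-30],"rot": [0,0,0]},{"offset": [0,0,-60],"rot": [0,0,0]},{"offset": [0,0,-90],"rot": [0,0,0]},{"offset": [10,0,-115],"rot": [0,0,0]},{"offset": [10,0,-120],"rot": [0,0,0]},{"offset": [10,0,-120],"rot": [0,0,0]}]}}

```text
clock: 12.73
tcp_pos: [0.3698, -0.2679, 0.2002]
ee_rot: [0.002, 0.132, 0.991, -0.001]
wrist_force: [0.2, -0.5, -0.7]
width: 0.0001
grip_force: 0.0
```

```bash
python3 - <<'E'
from h import *
togo([.379,-.2697,.2]); report()
p,d,K,W=shot("side");cv2.imwrite("pics/s7.png",p[:,:,::-1])
o=robot.silhouettes("side","bell")[0]; v,u=np.nonzero(o["pixels"]&(d>0)); P=w3(u,v,d[v,u],K,W); k=P[:,2]>.0535
print(o["box"],k.sum(),P[k].mean(0).round(4),np.percentile(P[:,2],99).round(4))
E
python3 ov.py
```

```text
t 12.73 tcp [ 0.3698 -0.2679  0.2002] F [ 0.2 -0.5 -0.7] w 0.0001
offset [-9.3  0.6  0.3] rot [-0.002  0.004 -0.002]
top 0.63 centre n,s -0.0195 0.0639 size [155.8 105.9] corner n [-0.0731 -0.0718  0.0328  0.034 ] tilt deg 0.45
side 0.88 centre n,s -0.0207 0.0663 size [159.6 103.7] corner n [-0.0736 -0.0715  0.03    0.0322] tilt deg 0.76
[331.0, 188.8, 364.7, 220.7] 32 [ 0.3787 -0.2698  0.0579] 0.0593
top far n 0.612 tilt -0.48 n(s=.07) 0.6118 23 23
top near n 0.512 tilt 0.33 n(s=.07) 0.5122 21 21
top rim n 0.5762 tilt 0.01 n(s=.07) 0.5763 20 20
side far n 0.611 tilt 0.28 n(s=.07) 0.6107 22 23
side near n 0.5115 tilt 0.15 n(s=.07) 0.5113 21 21
side rim n 0.576 tilt -0.08 n(s=.07) 0.5761 20 20
```

View pics/s7.png

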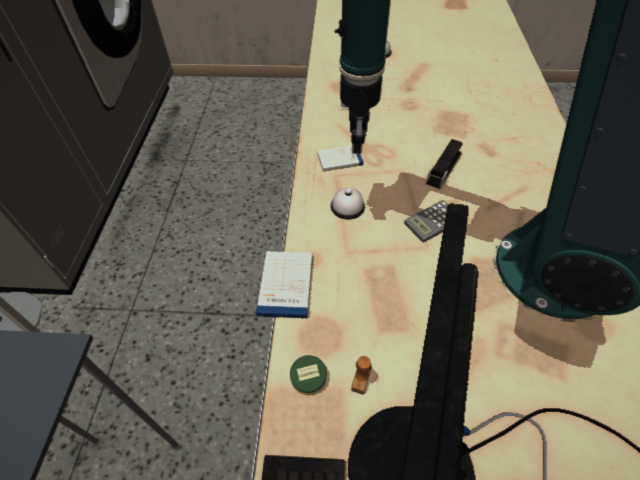

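The side picture shows the book out over the rim at (285,285), the bell standing in place at (348,203) with its button up again at 58 mm, the tin and stamp untouched, and the arm clear. Handing in.

```bash
python3 -c "
from plant import robot
print(robot.finish_job())"
```

```text
the job is handed in; nothing more can be done
None
```

The ticket book sticks out about 34 mm over the far edge (my estimates ran from 33 to 36 mm) and lies parallel to within about 1°; after that I pressed the bell button fully down and it came up again, and I handed the job in with the arm clear, but no verdict came back.

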